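Clamp the stirrer shaft, unlatch the head from its ball and hold it raised

TASK

On the bench stirrer, first turn the dark chuck sleeve clockwise (seen from above) until its jaws are fully tight on the loose shaft. Then pull the orange latch tab sideways against its spring, and by that same tab lift the head off its ball until the latch end is about 9 cm higher, so that the shaft comes up out of the dish with it. Finish while still gripping the tab and holding the head up; leave the bottle, beaker and tube rack where they stand.

Things in the scene. Friction and masses are not known exactly. Their poses are not given: they have to be found in the camera images.
- stirrer: Bench stirrer with white head, fixed to the bench: grey base plate 300 x 160 x 18 mm. Origin at the centre of its underside on the bench; x runs from the latch end (-x) to the hinge posts (+x), y is the side to which the latch is pulled, z up. A head (beam 46 mm wide, top face 145 mm above the bench) spans from two posts 136 to 145 mm high at x = +110 mm to a steel ball on a post at x = -110 mm; a glass dish (96 mm across, 14 mm high) stands under its middle.
- head (a joint): Angle of the stirrer head about its level hinge line (along the stirrer's y), rad: 0 = down on the ball, grows as the latch end rises, to 0.8 at most. It moves freely and falls back if let go; about 5 N at the tab lifts it. The latch blocks it at 0 unless pulled.
- head_hinge (a point): Point on the hinge line of the head, middle of its width, 130 mm above the bench, 220 mm behind the latch tab. Axes: the stirrer's when the head is down; it tilts with the head.
- head_top (a point): Point on the top face of the head where the chuck stands, on the chuck axis, 110 mm from the hinge line and 145 mm above the bench with the head down. Moves and tilts with the head; z is square to the top face.
- sleeve (a joint): Turn of the chuck sleeve, rad: grows clockwise seen from above, from its start of 0 to 0.25 to an end stop at 1.3. The three jaws touch the shaft at about 1.0 and are fully tight from 1.15 to the stop. It stays where it is left (0.25 N m friction).
- sleeve_grip (a point): On the axis of the chuck sleeve, at the height to grip it (22 mm above the head's top face). The sleeve is a ribbed dark steel ring, 42 mm across outside and 28 mm inside, from 1 to 32 mm above the head's top face; steel jaws and the shaft's end stick up in its middle, the shaft to 48 mm above the head's top face. Turns with the sleeve.
- shaft_mid (a point): Middle of the loose stirring shaft, a bare aluminium rod 10 mm thick and 172 mm long (80 g) with a 28 mm disc at its foot. It stands upright in the dish and passes up through the head and the chuck; its own z points up along it.
- latch (a joint): Travel of the spring latch along the stirrer's +y (sideways, to the left seen from the robot; the side on which the latch's steel bracket and brass spring show), m: 0 = sprung shut under the ball's shoulder, 0.014 = fully pulled. The head is free from 0.007 on. The spring pushes back with 3.5 N when shut and 8.4 N when fully pulled; it snaps shut when let go.
- latch_grip (a point): In the orange latch tab, 30 mm above the head's top face (175 mm above the bench with the head down), 110 mm from the chuck axis. The tab is an upright plate 14 mm thick along the stirrer's y (grip it across this), 26 mm wide along x, from 5 to 50 mm above the head's top face. It slides with the latch along y and rises and tilts with the head. Axes are the head's.
- latch_tab: The orange latch tab as a solid (see latch_grip). Its origin is at the middle of its foot, on the level of the head's top face.
- bottle: Bystander: pale, nearly clear round jar with blue cap, 60 mm across, 115 mm high, loose on the bench about 200 mm from the stirrer's middle. Origin at the centre of its underside.
- beaker: Bystander: glass beaker, 68 mm across, 85 mm high, loose on the bench. Origin at the centre of its underside.
- tube_rack: Bystander: orange block with nine teal-capped tubes, 75 x 75 x 92 mm, loose on the bench. Origin at the centre of its underside.
There are look-alikes about, which are no part of the job. Of the things like the part that bears shaft_mid, leave any that is yellow; of the rest the smaller one is meant.

How it is judged:
On the way, in this order (a step that is already met when the one before it is completed fails the run):
1. the chuck is tight on the shaft (value of joint sleeve above 1.12 rad), for 0.2 s.
2. the latch is pulled clear of the ball by its tab, the head still down (value of joint latch above 0.007 m and value of joint head below 0.06 rad and contact force between latch_tab and the fingers above 2 N), for 0.05 s.
3. the head is lifted off the ball (value of joint head above 0.28 rad), for 0.2 s.
At the end, for the whole second after the job is handed in: The head is held still at 0.28 rad or more (latch end 60 mm up) by fingers pressing the latch tab with over 3 N, the sleeve is tight (over 1.1 rad), and the shaft has come up with the head: within 8 mm of its clamped place, its middle over 125 mm above the bench (107 at the start) (value of joint head above 0.28 rad and velocity of joint head between -0.05 and 0.05 rad/s and contact force between latch_tab and the fingers above 3 N and value of joint sleeve above 1.1 rad and z of shaft_mid in the frame of head_top between -0.046 and -0.03 m and height (world z) of shaft_mid above 0.125 m); the arm keeps its last pose, push and grip.
It fails at once if the head is lifted before the chuck is tight (value of joint head above 0.1 rad and value of joint sleeve below 1.1 rad).
It fails at once if a bystander is shifted by more than 30 mm or tipped (distance of any of bottle, beaker, tube_rack from where it was at the start of the episode above 0.03 m or angle between any of bottle, beaker, tube_rack's own z axis and vertical above 0.3 rad).
It also fails if it takes over 45 s, if anything falls off the work surface, if the arm or the gripper's body presses on something with over 40 N, if the wrist force passes 120 N, or if a joint passes its speed limit or range.

ROBOT

A 7-joint arm with a two-finger parallel gripper is mounted at the origin on the work surface. World frame = base frame: x ahead of the robot, y to its left, z up, the work surface at z = 0. Lengths are in m, angles in rad, forces in N, time in s.
With the tool pointing down it reaches from about 0.4 to 0.85 m from the base axis. Payload 10.4 kg.
Tool frame: the origin (TCP) lies between the finger pads; the fingertips stand 25 mm ahead of it and the grasp point (between the pads) lies 6 mm ahead of it; x points along the fingers, y is the direction in which the jaws open and shut, and the axes are right-handed (so a half turn about x gives the same grasp; the last joint's range is limited). The gripper opens to 87 mm and grips with 3 to 60 N. Pads are 19 mm wide; open, the fingers measure 117 mm over their backs; the gripper's body (75 mm by 190 mm) begins 51 mm behind the grasp point.
Start: joints at [1.197, 0.332, -0.065, 1.46, 0.022, 1.35, -0.088], TCP at [0.215, -0.587, 0.248] pointing down, gripper open.
Joint ranges: [-2.6, 2.6], [-0.5, 2.12], [-1.47, 1.34], [0.16, 2.42], [-1.27, 4.41], [0.06, 2.06], [-2.6, 2.6]. Speed limits (rad/s): [2.22, 2.22, 2.79, 2.79, 3.14, 3.14, 3.14].

INTERFACE

Orientations are given as a unit quaternion [x, y, z, w].
In Python, from bench import r gives the robot as it stands.
- The arm moves only by the shell command python3 -m pendant 'ROWS' [FORCE]. ROWS is JSON, a list of rows, each an object with "translation": the shift along the world's x, y, z in cm, a list of three; "angular": the turn, a rotation vector about the world's x, y, z in degrees, a list of three; "hand": the opening, from -1 (shut) to 1 (fully open). In form: [{"translation": [dx, dy, dz], "angular": [wx, wy, wz], "hand": hand}, ...]. A call has 1 to 20 rows; each row shifts and turns the commanded pose from where the row before left it; what a row does not reach is not made up. A row lasts 1/10 s, in which the tool goes at most 50 mm and 8.59 degrees, less where a joint would pass 70% of its speed; a pose out of reach is approached as far as the arm can. A call is refused whole if a number of a shift passes 5 or a number of a turn 8.59, either way. A call with a gripper value outside its range is refused whole. The fingers move at their own pace and stop on an object; FORCE is the grip in N (left out, the last holds). Time passes only in rows, so rows that do not move let the fingers close. It gives the time, the measured TCP pose, the force and the opening at its end, in the units of the state.
- r.read_state(): the state, without advancing time (a new reading comes with each control period).
- r.camera(name): name is "side" or "top" or "wrist"; returns the picture (400x640x3 uint8, red, green, blue); there is no depth.
- r.camera_info(name): a dict with "fx", "fy", "cx", "cy" (pixels), "distortion" ([k1, k2, p1, p2, k3] as OpenCV has them; the pictures are not rectified), "rvec" (rotation vector, rad) and "tvec" (3), from world to camera coordinates, as OpenCV has them; the wrist camera has in their place "mount" (4x4, takes a point from camera to tool coordinates, whose origin is the TCP and whose axes are the tool frame's). Camera axes: x right, y down, z forward; pixel columns grow to the right and rows downward; lengths in m; the calibration is good to about 2 mm. A picture is of the moment at which its call begins: read the wrist's pose just before it. camera_info takes no time and is no camera call.
- r.close_job(): hands the job in, once; it reports no verdict.
Trained networks look in the newest picture that a camera, given by its name, has taken for a name from the list of things; names that differ only in an ending like _2 or _b are one class to them, and where a whole thing is asked for, a point or a joint stands for the part that bears it (a point fixed in the world has none). Each returns a list of dicts, best first, with "confidence" (0 to 1); they miss things now and then, are a little off and sometimes report something else, mostly with a low value. They report only what shows in the picture. A call takes as long as a camera call. They do not tell look-alikes from the thing itself.
- r.find_in(camera, name): "point" ([row, column] in pixels, amid what is visible of it).
- r.mark_of(camera, name): "point" ([row, column] in pixels: a listed point, or the origin of a listed thing).
The state is a dict: "time": time; "joint_positions": joint angles; "joint_vel": joint speeds; "joint_torque": joint torques, N m; "ee_pos": TCP position; "eef_rot": TCP orientation; "ft_force": force on the tool from outside, world axes, zero at the start; "torque": the same for the moment, N m; "width": finger opening in m.
Only numpy, scipy, OpenCV 4.12 (cv2) and the standard library are available. Lean on these libraries where they do the work, as an engineer would, in place of code of your own. Each camera call takes 0.05 s, during which the arm holds its last target.

## Working session

There is one attempt and no reset: what is moved stays moved. The work goes in short steps, Python scripts to look and compute and a shell command to move; the robot and the scene stay as the last step left them, time stands still between calls to the robot, and variables do not carry over. Pictures are saved under pics/ and viewed, and the job is handed in when it is done.

```bash
mkdir -p pics; ls; python3 - <<'E'
from bench import r
import cv2
print(r.read_state())
for c in("side","top","wrist"):
    im=r.camera(c); cv2.imwrite(f"pics/{c}0.png",im[:,:,::-1]); print(c,r.camera_info(c))
    for n in ("sleeve_grip","latch_grip","head_hinge","head_top","shaft_mid","stirrer","bottle","beaker","tube_rack"):
        print(n,[(round(d["confidence"],2),[round(float(v),1) for v in d["point"]]) for d in r.mark_of(c,n)])
print(r.read_state()["time"])
E
```

```text
pics
{'time': 0.0, 'joint_positions': array([ 1.19739674,  0.33285708, -0.06471781,  1.46096195,  0.02163985,
        1.34988924, -0.08849406]), 'joint_vel': array([-0.00093673,  0.00019176, -0.00122848,  0.00089704, -0.0012894 ,
       -0.00075367, -0.00131797]), 'joint_torque': array([ 1.12519635e-04, -6.23256111e+01,  2.47344375e-02, -3.89899564e+01,
       -6.13058545e-02,  3.98005592e-02,  9.87357021e-05]), 'ee_pos': array([ 0.21465137, -0.58660308,  0.24675336]), 'eef_rot': array([-0.69613209, -0.12389635,  0.6963761 , -0.12292329]), 'ft_force': array([ 0.42821412, -0.00901229, -0.48328995]), 'torque': array([ 0.00536724,  0.01234073, -0.02532496]), 'width': 0.08690587358230742}
side {'fx': 469.72843728557405, 'fy': 469.72843728557405, 'cx': 315.9451359769152, 'cy': 207.16220144947556, 'distortion': array([0.00450816, 0.        , 0.        , 0.        , 0.        ]), 'rvec': array([ 2.33413709, -0.78358685,  0.30600782]), 'tvec': array([-0.43283951,  0.40848612,  0.88997354])}
sleeve_grip [(0.52, [205.8, 309.2])]
latch_grip [(0.6, [195.3, 348.8]), (0.5, [228.9, 268.5])]
head_hi
[... 920 characters left out ...]
]
tube_rack [(0.7, [226.3, 408.3])]
wrist {'fx': 330.92547998565124, 'fy': 330.92547998565124, 'cx': 321.98240425052245, 'cy': 198.0467974104158, 'distortion': array([-0.00206676,  0.        ,  0.        ,  0.        ,  0.        ]), 'mount': array([[-2.86875722e-04, -2.48318930e-01,  9.68678289e-01,
        -1.37396863e-01],
       [ 9.99999907e-01, -3.84581253e-04,  1.97564963e-04,
        -5.57976786e-04],
       [ 3.23476390e-04,  9.68678255e-01,  2.48319017e-01,
        -6.83258824e-02],
       [ 0.00000000e+00,  0.00000000e+00,  0.00000000e+00,
         1.00000000e+00]])}
sleeve_grip []
latch_grip []
head_hinge []
head_top []
shaft_mid []
stirrer []
bottle []
beaker []
tube_rack []
1.5
```

View pics/side0.png

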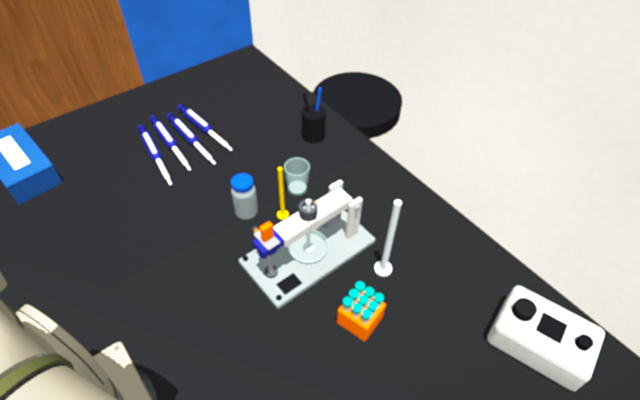

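View pics/top0.png

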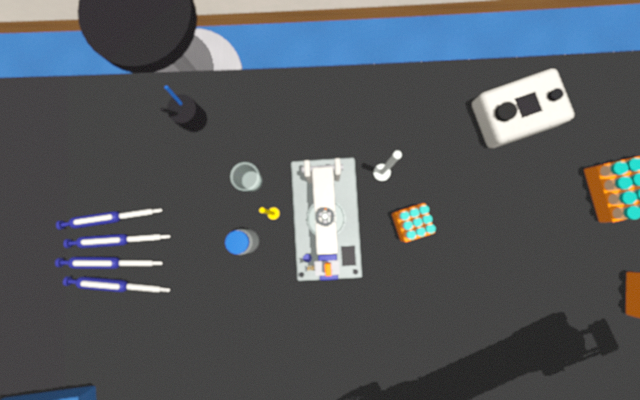

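```bash
cat > h.py <<'E'
import numpy as np, cv2
from scipy.spatial.transform import Rotation as R
def cam(info):
    K=np.array([[info["fx"],0,info["cx"]],[0,info["fy"],info["cy"]],[0,0,1]]);return K,np.array(info["distortion"])
def ray(info,rc,st=None):
    K,D=cam(info)
    u=cv2.undistortPoints(np.array([[[rc[1],rc[0]]]],float),K,D)[0,0]; d=np.array([u[0],u[1],1.])
    if "rvec" in info:
        M=cv2.Rodrigues(np.array(info["rvec"],float))[0]; return -M.T@np.array(info["tvec"]),M.T@d
    T=np.eye(4);T[:3,:3]=R.from_quat(st["eef_rot"]).as_matrix();T[:3,3]=st["ee_pos"];T=T@info["mount"]
    return T[:3,3],T[:3,:3]@d
def at_z(info,rc,z,st=None):
    o,d=ray(info,rc,st); return o+d*(z-o[2])/d[2]
def tri(rs):
    A=0;b=0
    for o,d in rs:
        d=d/np.linalg.norm(d);P=np.eye(3)-np.outer(d,d);A=A+P;b=b+P@o
    p=np.linalg.solve(A,b);return p,[np.linalg.norm(np.cross(p-o,d/np.linalg.norm(d))) for o,d in rs]
def proj(info,p,st=None):
    K,D=cam(info)
    if "rvec" in info: rv,tv=np.array(info["rvec"],float),np.array(info["tvec"],float)
    else:
        T=np.eye(4);T[:3,:3]=R.from_quat(st["eef_rot"]).as_matrix();T[:3,3]=st["ee_pos"];T=np.linalg.inv(T@info["mount"])
        rv=cv2.Rodrigues(T[:3,:3])[0];tv=T[:3,3]
    q=cv2.projectPoints(np.array(p,float).reshape(-1,1,3),rv,tv,K,D)[0][:,0];return q[:,::-1]
E
python3 - <<'E'
from bench import r
from h import *
s,t=r.camera_info("side"),r.camera_info("top")
pr=lambda n,x:print(n,np.round(x,4))
pr("sleeve top",at_z(t,(216,324.4),.167)); pr("sleeve side",at_z(s,(205.8,309.2),.167))
pr("headtop",at_z(t,(215.6,323.1),.145));pr("headtop s",at_z(s,(213.1,312.5),.145))
pr("latch",at_z(t,(269.8,327.2),.175));pr("latch s",at_z(s,(228.9,268.5),.175));pr("latch s",at_z(s,(195.3,348.8),.175))
pr("hinge",at_z(t,(165.3,320.9),.13));pr("hinge s",at_z(s,(195.7,347.3),.13))
pr("stir",at_z(t,(220.2,324.7),0));pr("stir s",at_z(s,(249.8,308.6),0))
for n,a,b in(("bottle",(241,247),(210.6,250.6)),("beaker",(180.1,249),(188.1,300.7)),("rack",(226.3,408.3),(320.9,357.5))):
    pr(n,at_z(t,a,0));pr(n,at_z(s,b,0))
E
```

```text
sleeve top [0.569  0.0631 0.167 ]
sleeve side [0.575  0.0674 0.167 ]
headtop [0.5707 0.0662 0.145 ]
headtop s [0.5794 0.061  0.145 ]
latch [0.4558 0.0606 0.175 ]
latch s [0.4654 0.062  0.175 ]
latch s [0.6594 0.034  0.175 ]
hinge [0.6845 0.068  0.13  ]
hinge s [0.684  0.0642 0.13  ]
stir [0.5643 0.065  0.    ]
stir s [0.5744 0.0682 0.    ]
bottle [0.5173 0.2651 0.    ]
bottle [0.5276 0.2599 0.    ]
beaker [0.6737 0.2572 0.    ]
beaker [0.6805 0.2461 0.    ]
rack [ 0.5427 -0.1456  0.    ]
rack [ 0.5463 -0.1488  0.    ]
```

```bash
python3 - <<'E'
from bench import r
from h import *
st=r.read_state();print(np.round(R.from_quat(st["eef_rot"]).as_matrix(),3))
t=r.camera_info("top");s=r.camera_info("side")
for rc in((158,292),(157,355),(279,298),(276,361)): print(np.round(at_z(t,rc,.018),4))
for rc in((172,381),(151,398)): print("tall top",np.round(at_z(t,rc,0),4))
print("tall",np.round(at_z(s,(269,383),0),4))
a=tri([ray(t,(155,398)),ray(s,(203,397))]);print("tip",a)
E
```

```text
[[ 0.     0.344 -0.939]
 [-0.    -0.939 -0.344]
 [-1.     0.    -0.   ]]
[0.7241 0.1429 0.018 ]
[ 0.721  -0.0165  0.018 ]
[0.42   0.1355 0.018 ]
[ 0.4234 -0.0207  0.018 ]
tall top [ 0.6832 -0.0826  0.    ]
tall top [ 0.7358 -0.128   0.    ]
tall [ 0.6831 -0.083   0.    ]
tip (array([ 0.67989874, -0.0843726 ,  0.24480505]), [np.float64(0.0007824669009597843), np.float64(0.0007824669009594926)])
```

```bash
python3 - <<'E'
import cv2
a=cv2.imread("pics/side0.png")[150:310,220:420];cv2.imwrite("pics/side0c.png",cv2.resize(a,None,fx=4,fy=3.75,interpolation=cv2.INTER_CUBIC)[:, :800])
E
```

```text
(no output)
```

View pics/side0c.png

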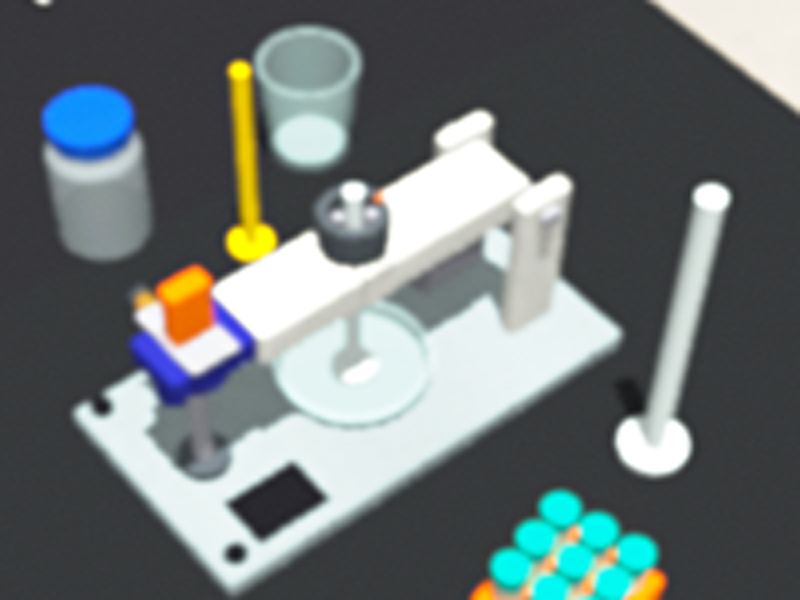

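```bash
python3 -m pendant '[{"translation":[0,0,4],"angular":[0,0,0],"hand":1},{"translation":[1,2,3],"angular":[0,0,1],"hand":1},{"translation":[2,4,1],"angular":[0,0,1],"hand":1},{"translation":[2,4,0],"angular":[0,0,1],"hand":1},{"translation":[2,4,0],"angular":[0,0,1],"hand":1},{"translation":[2,4,0],"angular":[0,0,1],"hand":1},{"translation":[2,4,0],"angular":[0,0,1],"hand":1},{"translation":[2,4,0],"angular":[0,0,1],"hand":1},{"translation":[2,4,0],"angular":[0,0,1],"hand":1},{"translation":[2,4,0],"angular":[0,0,1],"hand":1},{"translation":[2,4,0],"angular":[0,0,1],"hand":1},{"translation":[2,4,0],"angular":[0,0,1],"hand":1},{"translation":[2,4,0],"angular":[0,0,1],"hand":1},{"translation":[2,4,0],"angular":[0,0,1],"hand":1},{"translation":[2,4,0],"angular":[0,0,1],"hand":1},{"translation":[2,4,0],"angular":[0,0,1],"hand":1},{"translation":[2,4,0],"angular":[0,0,1],"hand":1},{"translation":[2,3,0],"angular":[0,0,1],"hand":1},{"translation":[2.7,0,0],"angular":[0,0,1],"hand":1},{"translation":[0,0,0],"angular":[0,0,1],"hand":1}]' 60
python3 - <<'E'
from bench import r
from h import *
st=r.read_state();print(st["time"],np.round(st["ee_pos"],4));print(np.round(R.from_quat(st["eef_rot"]).as_matrix(),3), st["joint_positions"])
im=r.camera("wrist");cv2.imwrite("pics/w1.png",im[:,:,::-1])
I=r.camera_info("wrist")
for n,z in (("sleeve_grip",.167),("head_top",.145),("latch_grip",.175),("head_hinge",.13)):
    for d in r.mark_of("wrist",n): print(n,d["confidence"],np.round(d["point"],1),np.round(at_z(I,d["point"],z,st),4))
E
```

```text
time: 3.5
ee_pos: [0.5735, 0.0636, 0.3264]
eef_rot: [-0.666, -0.238, 0.666, -0.237]
ft_force: [-0.7, -1.3, 0.1]
width: 0.087
3.5 [0.5735 0.0636 0.3264]
[[-0.001  0.632 -0.775]
 [ 0.001 -0.775 -0.632]
 [-1.    -0.002  0.   ]] [ 0.41307455  0.27502871 -0.74114927  1.43270014  0.18324986  1.50540588
 -1.20789374]
sleeve_grip 0.64 [192.7 318.6] [0.5693 0.0648 0.167 ]
head_top 0.87 [186.2 319.8] [0.5709 0.0649 0.145 ]
head_top 0.39 [166.9 320. ] [0.5859 0.0769 0.145 ]
latch_grip 0.87 [283.8 250. ] [0.4587 0.0603 0.175 ]
head_hinge 0.81 [ 96.3 387.2] [0.6783 0.0685 0.13  ]
```

View pics/w1.png

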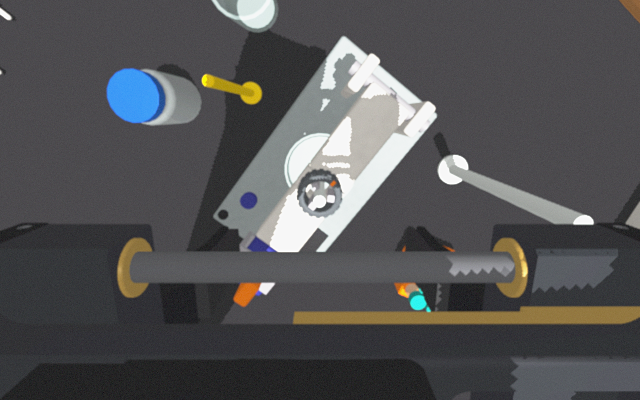

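```bash
python3 -m pendant '[{"translation":[-0.35,0.1,-2],"angular":[0,0,0],"hand":1},{"translation":[0,0,-3],"angular":[0,0,0],"hand":1},{"translation":[0,0,-3],"angular":[0,0,0],"hand":1},{"translation":[0,0,-3],"angular":[0,0,0],"hand":1},{"translation":[0,0,-2.5],"angular":[0,0,0],"hand":1},{"translation":[0,0,-1.5],"angular":[0,0,0],"hand":1},{"translation":[0,0,0],"angular":[0,0,0],"hand":1}]' 60
python3 - <<'E'
from bench import r
from h import *
st=r.read_state();print(st["time"],np.round(st["ee_pos"],4),np.round(st["ft_force"],2))
for c in("wrist","top"):
    im=r.camera(c);cv2.imwrite(f"pics/{c}2.png",im[:,:,::-1])
E
```

```text
time: 4.45
ee_pos: [0.5672, 0.0634, 0.1763]
eef_rot: [-0.666, -0.236, 0.667, -0.236]
ft_force: [0.3, -0.4, 0.3]
width: 0.0871
4.45 [0.5672 0.0634 0.1763] [ 0.31 -0.42  0.3 ]
```

View pics/wrist2.png

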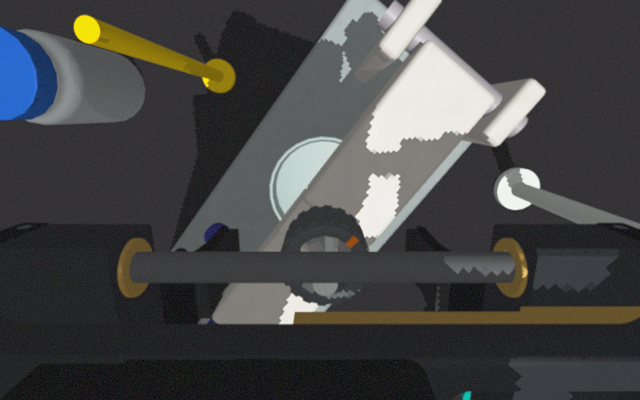

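```bash
python3 -m pendant '[{"translation":[0.25,0.1,-0.1],"angular":[0,0,0],"hand":1},{"translation":[0,0,0],"angular":[0,0,0],"hand":-1},{"translation":[0,0,0],"angular":[0,0,0],"hand":-1},{"translation":[0,0,0],"angular":[0,0,0],"hand":-1},{"translation":[0,0,0],"angular":[0,0,0],"hand":-1},{"translation":[0,0,0],"angular":[0,0,0],"hand":-1}]' 60
python3 - <<'E'
from bench import r
from h import *
st=r.read_state();print(st["time"],np.round(st["ee_pos"],4),np.round(st["ft_force"],2),np.round(st["torque"],2),st["width"])
im=r.camera("wrist");cv2.imwrite("pics/w3.png",im[:,:,::-1])
E
```

```text
time: 5.15
ee_pos: [0.5708, 0.065, 0.1766]
eef_rot: [0.666, 0.237, -0.666, 0.237]
ft_force: [-0.5, 0.4, 0.2]
width: 0.0548
5.15 [0.5708 0.065  0.1766] [-0.45  0.45  0.17] [0.   0.03 0.01] 0.05483605419617878
```

View pics/w3.png

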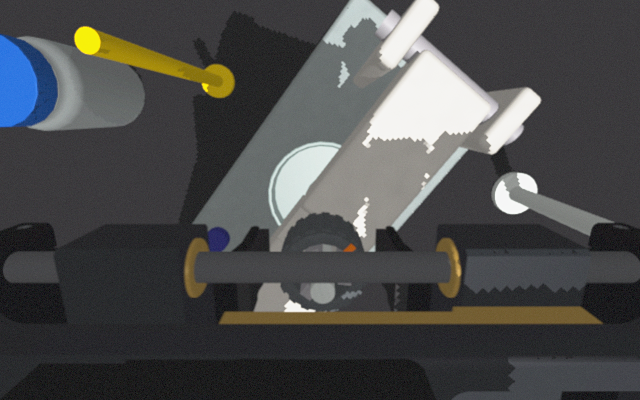

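Fingers are still closing (55 mm), with the ring central at about (260, 322). I'll keep closing.

```bash
python3 -m pendant '[{"translation":[0,0,0],"angular":[0,0,0],"hand":-1},{"translation":[0,0,0],"angular":[0,0,0],"hand":-1},{"translation":[0,0,0],"angular":[0,0,0],"hand":-1},{"translation":[0,0,0],"angular":[0,0,0],"hand":-1}]' 60
python3 - <<'E'
from bench import r
from h import *
st=r.read_state();print(st["time"],np.round(st["ee_pos"],4),np.round(st["ft_force"],2),np.round(st["torque"],2),st["width"])
E
```

```text
time: 5.6
ee_pos: [0.5709, 0.0649, 0.1766]
eef_rot: [0.666, 0.237, -0.666, 0.237]
ft_force: [1.3, -1.2, 0.0]
width: 0.0391
5.6 [0.5709 0.0649 0.1766] [ 1.26 -1.21  0.02] [-0.19 -0.22  0.18] 0.03907538109419344
```

```bash
python3 -m pendant '[{"translation":[0,0,0],"angular":[0,0,-3],"hand":-1},{"translation":[0,0,0],"angular":[0,0,-5],"hand":-1},{"translation":[0,0,0],"angular":[0,0,-5],"hand":-1},{"translation":[0,0,0],"angular":[0,0,-5],"hand":-1},{"translation":[0,0,0],"angular":[0,0,-5],"hand":-1},{"translation":[0,0,0],"angular":[0,0,-5],"hand":-1},{"translation":[0,0,0],"angular":[0,0,-5],"hand":-1},{"translation":[0,0,0],"angular":[0,0,-5],"hand":-1},{"translation":[0,0,0],"angular":[0,0,-5],"hand":-1},{"translation":[0,0,0],"angular":[0,0,-4],"hand":-1},{"translation":[0,0,0],"angular":[0,0,-3],"hand":-1}]' 60
python3 - <<'E'
from bench import r
from h import *
st=r.read_state();print(st["time"],np.round(st["ee_pos"],4),np.round(st["ft_force"],2),np.round(st["torque"],2),st["width"])
M=R.from_quat(st["eef_rot"]).as_matrix();print(np.round(M,3),np.degrees(np.arctan2(M[1,1],M[0,1])),st["joint_positions"])
im=r.camera("wrist");cv2.imwrite("pics/w4.png",im[:,:,::-1])
E
```

```text
time: 6.7
ee_pos: [0.5714, 0.0627, 0.1766]
eef_rot: [0.704, -0.07, -0.703, -0.068]
ft_force: [1.8, -7.8, -1.3]
width: 0.039
6.7 [0.5714 0.0627 0.1766] [ 1.79 -7.83 -1.32] [-1.59 -0.58  0.25] 0.03899611052824152
[[ 0.001 -0.194 -0.981]
 [-0.003 -0.981  0.194]
 [-1.     0.003 -0.001]] -101.17472177571861 [ 0.29590816  0.32927711 -0.58412843  1.66466286  0.19519212  1.20550536
 -2.09940817]
```

View pics/w4.png

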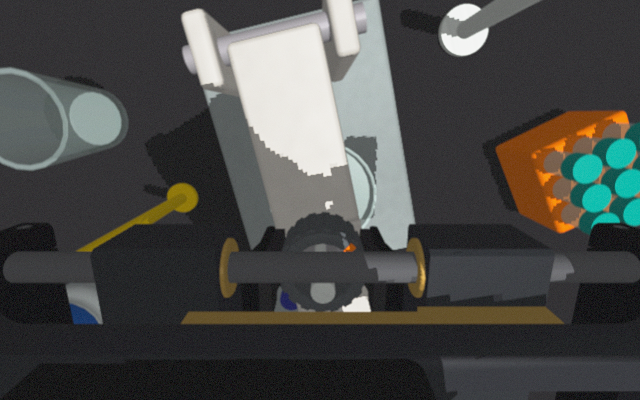

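```bash
python3 -m pendant '[{"translation":[0,0,0],"angular":[0,0,-3],"hand":-1},{"translation":[0,0,0],"angular":[0,0,-4],"hand":-1},{"translation":[0,0,0],"angular":[0,0,-4],"hand":-1},{"translation":[0,0,0],"angular":[0,0,-4],"hand":-1},{"translation":[0,0,0],"angular":[0,0,-3],"hand":-1},{"translation":[0,0,0],"angular":[0,0,0],"hand":-1}]' 60
python3 - <<'E'
from bench import r
from h import *
st=r.read_state();print(st["time"],np.round(st["ee_pos"],4),np.round(st["ft_force"],2),np.round(st["torque"],2),st["width"])
M=R.from_quat(st["eef_rot"]).as_matrix();print(np.degrees(np.arctan2(M[1,1],M[0,1])),st["joint_positions"],st["joint_torque"])
im=r.camera("wrist");cv2.imwrite("pics/w5.png",im[:,:,::-1])
a=[cv2.imread(f"pics/w{i}.png")[200:320,240:400] for i in(3,4,5)]
cv2.imwrite("pics/cmp5.png",cv2.resize(np.vstack(a),None,fx=1.6,fy=1.6))
E
```

```text
time: 7.35
ee_pos: [0.5711, 0.0618, 0.1766]
eef_rot: [0.685, -0.179, -0.684, -0.176]
ft_force: [-0.1, -10.9, 0.8]
width: 0.0388
7.35 [0.5711 0.0618 0.1766] [ -0.08 -10.88   0.85] [-2.08 -0.2   0.69] 0.03881038754294623
-119.11245426011783 [ 0.25952237  0.32079805 -0.53791041  1.66686231  0.178398    1.20309218
 -2.39942119] [ -5.37271097 -54.14150476 -10.78253299 -36.56656623  -3.39711897
  -0.86016817  -1.63471028]
```

View pics/cmp5.png

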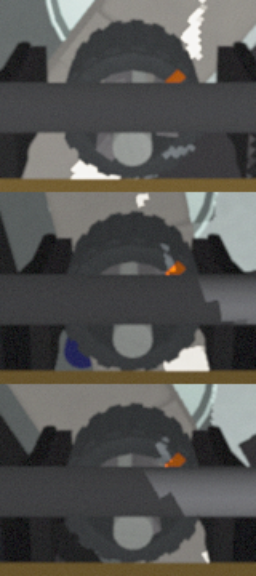

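```bash
python3 -m pendant '[{"translation":[0,0,0],"angular":[0,0,-3],"hand":-1},{"translation":[0,0,0],"angular":[0,0,0],"hand":-1},{"translation":[0,0,0],"angular":[0,0,0],"hand":-1}]' 60
python3 - <<'E'
from bench import r
from h import *
st=r.read_state();print(st["time"],np.round(st["ee_pos"],4),np.round(st["ft_force"],2),np.round(st["torque"],2),st["width"])
M=R.from_quat(st["eef_rot"]).as_matrix();print(np.degrees(np.arctan2(M[1,1],M[0,1])),st["joint_positions"][6])
E
python3 -m pendant '[{"translation":[0,0,0],"angular":[0,0,0],"hand":1},{"translation":[0,0,0],"angular":[0,0,0],"hand":1},{"translation":[0,0,0],"angular":[0,0,0],"hand":1},{"translation":[0,0,0],"angular":[0,0,0],"hand":1},{"translation":[0,0,1],"angular":[0,0,0],"hand":1},{"translation":[0,0,3],"angular":[0,0,0],"hand":1},{"translation":[0,0,4],"angular":[0,0,0],"hand":1},{"translation":[0,0,2],"angular":[0,0,3],"hand":1},{"translation":[-1,0,0],"angular":[0,0,5],"hand":1},{"translation":[-2,0,0],"angular":[0,0,5],"hand":1},{"translation":[-2,0,0],"angular":[0,0,5],"hand":1},{"translation":[-1,0,0],"angular":[0,0,5],"hand":1},{"translation":[0,0,0],"angular":[0,0,5],"hand":1},{"translation":[0,0,0],"angular":[0,0,5],"hand":1},{"translation":[0,0,0],"angular":[0,0,0],"hand":1}]'
python3 - <<'E'
from bench import r
from h import *
st=r.read_state();print(st["time"],np.round(st["ee_pos"],4),np.round(st["ft_force"],2),np.round(st["torque"],2),st["width"])
M=R.from_quat(st["eef_rot"]).as_matrix();print(np.round(M,3),np.degrees(np.arctan2(M[1,1],M[0,1])),st["joint_positions"])
I=r.camera_info("wrist")
im=r.camera("wrist");cv2.imwrite("pics/w6.png",im[:,:,::-1])
for n,z in (("sleeve_grip",.167),("head_top",.145),("latch_grip",.175),("head_hinge",.13)):
    for d in r.mark_of("wrist",n): print(n,d["confidence"],np.round(d["point"],1),np.round(at_z(I,d["point"],z,st),4))
im=r.camera("top");cv2.imwrite("pics/t6.png",im[:,:,::-1])
E
```

```text
time: 7.7
ee_pos: [0.571, 0.0617, 0.1766]
eef_rot: [0.68, -0.196, -0.679, -0.193]
ft_force: [-0.6, -11.4, 2.0]
width: 0.0392
7.7 [0.571  0.0617 0.1766] [ -0.61 -11.42   1.96] [-2.28  0.06  1.07] 0.03924843880912306
-121.98536452550795 -2.4476896784087665
time: 9.2
ee_pos: [0.5108, 0.0653, 0.2774]
eef_rot: [0.707, 0.007, -0.707, 0.007]
ft_force: [0.3, -0.6, -0.1]
width: 0.0871
9.2 [0.5108 0.0653 0.2774] [ 0.33 -0.57 -0.11] [0.05 0.05 0.  ] 0.0870990805563818
[[ 0.001  0.021 -1.   ]
 [-0.    -1.    -0.021]
 [-1.     0.    -0.001]] -88.80071285188845 [ 0.34938543  0.11625999 -0.60603104  1.67678009  0.06783285  1.36874244
 -1.81692109]
head_top 0.76 [126.5 327.3] [0.5689 0.063  0.145 ]
head_top 0.63 [253.2 328.6] [0.46   0.0592 0.145 ]
```

View pics/w6.png

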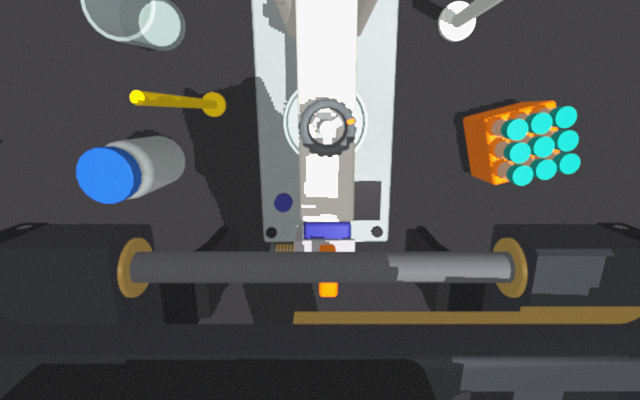

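```bash
python3 - <<'E'
import cv2,numpy as np
a=cv2.resize(cv2.imread("pics/w1.png")[158:228,284:354],(400,400),interpolation=cv2.INTER_CUBIC)
b=cv2.resize(cv2.imread("pics/w6.png")[90:160,292:362],(400,400),interpolation=cv2.INTER_CUBIC)
cv2.imwrite("pics/z6.png",np.hstack([a,b]))
for f,x in(("w1",(158,228,284,354)),("w6",(90,160,292,362))):
    im=cv2.imread(f"pics/{f}.png").astype(int)[x[0]:x[1],x[2]:x[3]]
    m=(im[:,:,2]-im[:,:,0]>70)
    ys,xs=np.nonzero(m);print(f,m.sum(),ys.mean()+x[0],xs.mean()+x[2])
E
```

```text
w1 20 183.3 332.7
w6 47 121.04255319148936 350.2340425531915
```

View pics/z6.png

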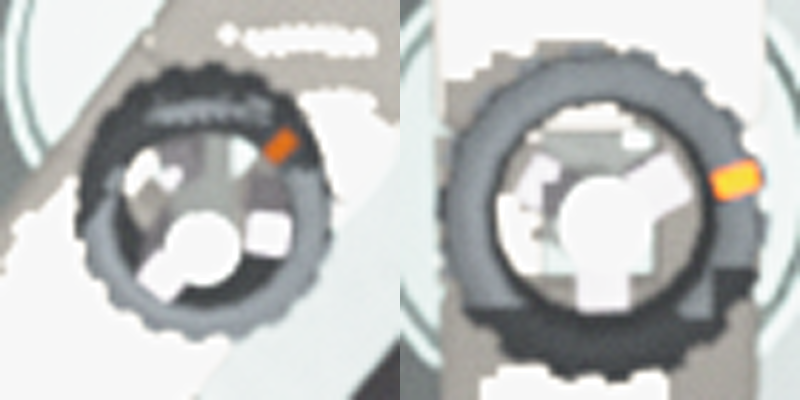

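```bash
python3 - <<'E'
from bench import r
from h import *
I=r.camera_info("wrist");st=dict(ee_pos=np.array([.5108,.0653,.2774]),eef_rot=[0.707,0.007,-0.707,0.007])
im=cv2.imread("pics/w6.png").astype(int)
m=(im[:,:,2]-im[:,:,0]>90)&(np.indices(im.shape[:2])[0]>235)&(abs(np.indices(im.shape[:2])[1]-328)<25)
ys,xs=np.nonzero(m);print(ys.min(),ys.max(),xs.min(),xs.max())
for rr in (283,297): 
    c=xs[ys==rr-1];print(rr-1,c.min(),c.max(),[np.round(at_z(I,(rr-1,q),.195,st),4) for q in (c.min()-.5,c.max()+.5)])
print(proj(I,[[.458,.0605,.195],[.445,.0605,.195],[.471,.0605,.195]],st))
t=r.camera_info("top");T=cv2.imread("pics/top0.png").astype(int)
m=(T[:,:,2]-T[:,:,0]>110);m[:,:310]=0;m[:,345:]=0;m[:240]=0;m[300:]=0
ys,xs=np.nonzero(m);print("top",ys.min(),ys.max(),xs.min(),xs.max());print(np.round([at_z(t,(ys.mean(),xs.mean()),.18),at_z(t,(ys.min(),xs.mean()),.195),at_z(t,(ys.max(),xs.mean()),.195)],4))
E
```

```text
245 296 319 337
282 321 336 [array([0.459 , 0.0661, 0.195 ]), array([0.4592, 0.0544, 0.195 ])]
296 320 335 [array([0.4475, 0.0667, 0.195 ]), array([0.4477, 0.0548, 0.195 ])]
[[283.35371879 328.15031791]
 [299.15347839 327.72885511]
 [267.12622239 328.58310771]]
top 263 275 324 330
[[0.4584 0.0598 0.18  ]
 [0.4715 0.0593 0.195 ]
 [0.4472 0.0601 0.195 ]]
```

```bash
python3 - <<'E'
from bench import r
from h import *
I=r.camera_info("wrist");st=dict(ee_pos=np.array([.5108,.0653,.2774]),eef_rot=[0.707,0.007,-0.707,0.007])
print(tri([ray(I,(247,286),st),ray(r.camera_info("side"),(229,256))]))
E
python3 - <<'E'
import cv2,numpy as np
a=cv2.resize(cv2.imread("pics/side0.png")[205:285,235:315],(400,400),interpolation=cv2.INTER_CUBIC)
b=cv2.resize(cv2.imread("pics/w6.png")[210:310,270:370],(400,400),interpolation=cv2.INTER_CUBIC)
cv2.imwrite("pics/z7.png",np.hstack([a,b]))
E
```

```text
(array([0.45928991, 0.10018222, 0.13750606]), [np.float64(0.0034944884833220577), np.float64(0.003494488483322043)])
```

View pics/z7.png

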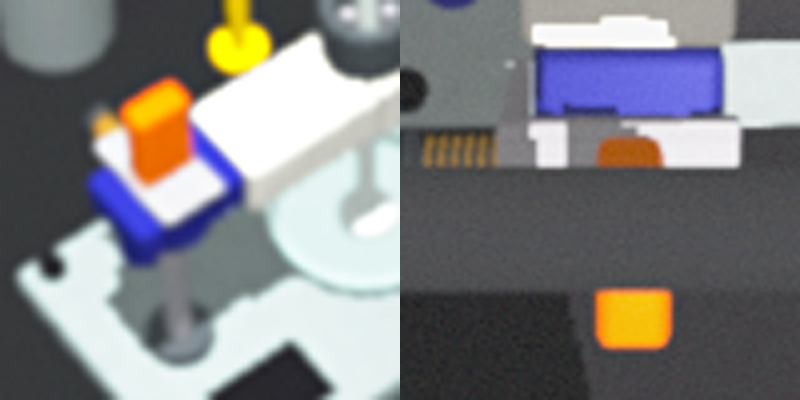

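```bash
python3 -m pendant '[{"translation":[-2.5,-0.2,0],"angular":[0,0,0],"hand":0.4},{"translation":[-2.6,-0.3,-1],"angular":[0,0,0],"hand":0.4},{"translation":[0,0,-2.5],"angular":[0,0,0],"hand":0.4},{"translation":[0,0,-2.8],"angular":[0,0,0],"hand":0.4},{"translation":[0,0,-2],"angular":[0,0,0],"hand":0.4},{"translation":[0,0,-1],"angular":[0,0,0],"hand":0.4},{"translation":[0,0,0],"angular":[0,0,0],"hand":0.2}]' 30
python3 - <<'E'
from bench import r
from h import *
st=r.read_state();print(st["time"],np.round(st["ee_pos"],4),np.round(st["ft_force"],2),np.round(st["torque"],2),st["width"])
print(st["joint_positions"])
for c in("wrist","side"):
    im=r.camera(c);cv2.imwrite(f"pics/{c}8.png",im[:,:,::-1])
a=cv2.resize(cv2.imread("pics/side8.png")[185:285,215:315],(400,400),interpolation=cv2.INTER_CUBIC)
b=cv2.resize(cv2.imread("pics/wrist8.png")[200:350,240:440],(533,400),interpolation=cv2.INTER_CUBIC)[:,:400]
cv2.imwrite("pics/z8.png",np.hstack([a,b]))
E
```

```text
time: 10.2
ee_pos: [0.4592, 0.06, 0.1827]
eef_rot: [-0.706, -0.007, 0.708, -0.007]
ft_force: [0.4, 1.2, -0.2]
width: 0.058
10.2 [0.4592 0.06   0.1827] [ 0.36  1.19 -0.17] [-0.03  0.07  0.03] 0.057988736889120276
[ 0.37175331  0.06581594 -0.61320347  1.92731538  0.0406739   1.16267463
 -1.80854275]
```

View pics/z8.png

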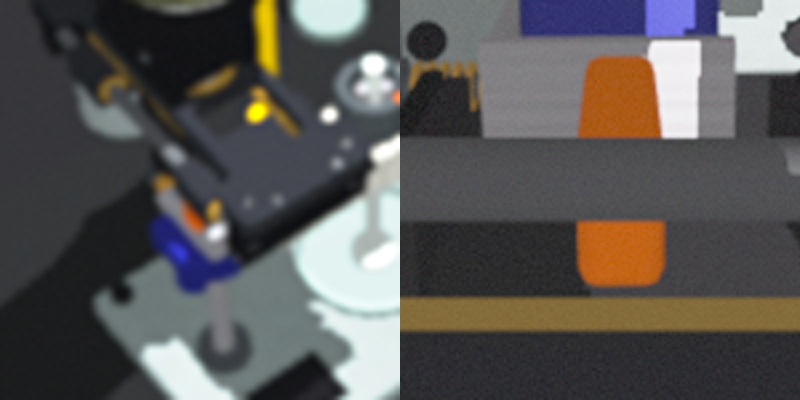

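```bash
python3 -m pendant '[{"translation":[0,0,0],"angular":[0,0,0],"hand":-1},{"translation":[0,0,0],"angular":[0,0,0],"hand":-1},{"translation":[0,0,0],"angular":[0,0,0],"hand":-1},{"translation":[0,0,0],"angular":[0,0,0],"hand":-1},{"translation":[0,0,0],"angular":[0,0,0],"hand":-1},{"translation":[0,0,0],"angular":[0,0,0],"hand":-1},{"translation":[0,0,0],"angular":[0,0,0],"hand":-1},{"translation":[0,0,0],"angular":[0,0,0],"hand":-1},{"translation":[0,0,0],"angular":[0,0,0],"hand":-1},{"translation":[0,0,0],"angular":[0,0,0],"hand":-1}]' 50
python3 - <<'E'
from bench import r
from h import *
st=r.read_state();print(st["time"],np.round(st["ee_pos"],4),np.round(st["ft_force"],2),np.round(st["torque"],2),st["width"])
E
```

```text
time: 11.3
ee_pos: [0.4598, 0.0599, 0.1836]
eef_rot: [0.707, 0.007, -0.707, 0.007]
ft_force: [-1.3, -1.7, 1.6]
width: 0.0135
11.3 [0.4598 0.0599 0.1836] [-1.32 -1.71  1.58] [-0.3   0.1   0.13] 0.013487023155954436
```

```bash
python3 -m pendant '[{"translation":[0,0.3,0],"angular":[0,0,0],"hand":-1},{"translation":[0,0.4,0],"angular":[0,0,0],"hand":-1},{"translation":[-0.03,0.4,0],"angular":[0,0,0],"hand":-1},{"translation":[0,0.1,0],"angular":[0,0,0],"hand":-1},{"translation":[0,0,0],"angular":[0,0,0],"hand":-1},{"translation":[0,0,0],"angular":[0,0,0],"hand":-1}]' 50
python3 - <<'E'
from bench import r
from h import *
st=r.read_state();print(st["time"],np.round(st["ee_pos"],4),np.round(st["ft_force"],2),np.round(st["torque"],2),st["width"])
im=r.camera("wrist");cv2.imwrite("pics/w9.png",im[:,:,::-1])
a=cv2.resize(cv2.imread("pics/w9.png")[200:350,240:440],(533,400),interpolation=cv2.INTER_CUBIC)
cv2.imwrite("pics/z9.png",a)
E
```

```text
time: 11.9
ee_pos: [0.4595, 0.0709, 0.1836]
eef_rot: [-0.707, -0.006, 0.707, -0.007]
ft_force: [-1.5, -8.1, 3.1]
width: 0.0136
11.9 [0.4595 0.0709 0.1836] [-1.53 -8.07  3.06] [-1.65  0.2   0.2 ] 0.013612999273315987
```

View pics/z9.png

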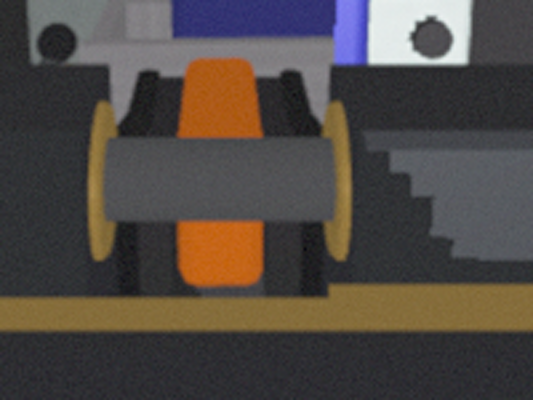

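```bash
python3 -m pendant '[{"translation":[0.2,0,0.76],"angular":[-0.05,2,0],"hand":-1},{"translation":[0.23,0.01,0.76],"angular":[-0.05,2,0],"hand":-1},{"translation":[0.25,0.01,0.75],"angular":[-0.05,2,0],"hand":-1},{"translation":[0.28,0.01,0.74],"angular":[-0.05,2,0],"hand":-1},{"translation":[0.3,0.01,0.73],"angular":[-0.05,2,0],"hand":-1},{"translation":[0,0,0],"angular":[0,0,0],"hand":-1}]' 50
python3 - <<'E'
from bench import r
from h import *
st=r.read_state();print(st["time"],np.round(st["ee_pos"],4),np.round(st["ft_force"],2),np.round(st["torque"],2),st["width"])
print(st["joint_positions"],np.round(R.from_quat(st["eef_rot"]).as_matrix(),3))
im=r.camera("side");cv2.imwrite("pics/s10.png",cv2.resize(im[150:310,200:420,::-1],None,fx=3.6,fy=3.6))
E
```

```text
time: 12.55
ee_pos: [0.4721, 0.071, 0.2204]
eef_rot: [-0.641, -0.005, 0.767, -0.008]
ft_force: [-2.3, -7.4, -4.2]
width: 0.0134
12.55 [0.4721 0.071  0.2204] [-2.28 -7.37 -4.16] [-1.55 -0.13  0.52] 0.013392159442281566
[ 0.32516392  0.20878581 -0.61506274  1.71738694  0.0756469   1.4265446
 -1.86053278] [[-0.177  0.018 -0.984]
 [-0.006 -1.    -0.017]
 [-0.984  0.003  0.177]]
```

View pics/s10.png

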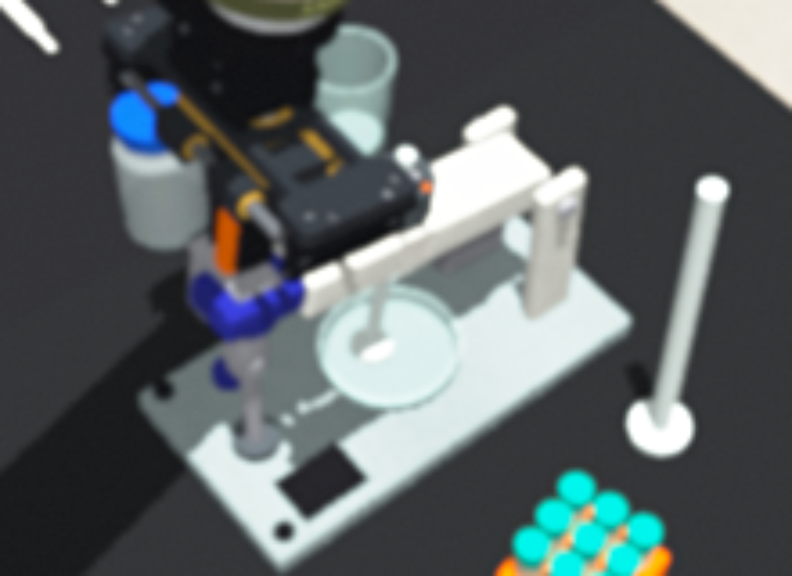

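```bash
python3 -m pendant '[{"translation":[0.33,0.01,0.72],"angular":[-0.05,2,0],"hand":-1},{"translation":[0.36,0.01,0.71],"angular":[-0.05,2,0],"hand":-1},{"translation":[0.38,0.01,0.69],"angular":[-0.05,2,0],"hand":-1},{"translation":[0.4,0.01,0.68],"angular":[-0.05,2,0],"hand":-1},{"translation":[0.43,0.01,0.66],"angular":[-0.05,2,0],"hand":-1},{"translation":[0.45,0.01,0.65],"angular":[-0.05,2,0],"hand":-1},{"translation":[0.47,0.01,0.63],"angular":[-0.05,2,0],"hand":-1},{"translation":[0,0,0],"angular":[0,0,0],"hand":-1},{"translation":[0,0,0],"angular":[0,0,0],"hand":-1},{"translation":[0,0,0],"angular":[0,0,0],"hand":-1},{"translation":[0,0,0],"angular":[0,0,0],"hand":-1},{"translation":[0,0,0],"angular":[0,0,0],"hand":-1}]' 50
python3 - <<'E'
from bench import r
from h import *
st=r.read_state();print(st["time"],np.round(st["ee_pos"],4),np.round(st["ft_force"],2),np.round(st["torque"],2),st["width"],np.abs(st["joint_vel"]).max())
print(st["joint_positions"],np.round(R.from_quat(st["eef_rot"]).as_matrix(),3))
im=r.camera("side");cv2.imwrite("pics/s11.png",cv2.resize(im[150:310,200:420,::-1],None,fx=3.6,fy=3.6))
for n in("shaft_mid","head_top","latch_grip"):print(n,[(round(d["confidence"],2),np.round(d["point"],1)) for d in r.mark_of("side",n)])
im=r.camera("top");cv2.imwrite("pics/t11.png",im[:,:,::-1])
for n in("bottle","beaker","tube_rack"):print(n,[(round(d["confidence"],2),np.round(d["point"],1)) for d in r.mark_of("top",n)])
E
```

```text
time: 13.8
ee_pos: [0.4999, 0.0718, 0.2675]
eef_rot: [-0.544, -0.003, 0.839, -0.009]
ft_force: [-2.5, -7.2, -3.0]
width: 0.0134
13.8 [0.4999 0.0718 0.2675] [-2.48 -7.19 -2.97] [-1.42 -0.28  0.87] 0.013441578488055739 0.002110223306687929
[ 0.24590698  0.42700064 -0.5904852   1.41059858  0.10593699  1.77574165
 -1.90260163] [[-0.409  0.019 -0.912]
 [-0.012 -1.    -0.015]
 [-0.913  0.005  0.409]]
shaft_mid [(0.89, array([237.4, 387.5])), (0.48, array([215.9, 310.1]))]
head_top [(0.76, array([196.8, 316.8])), (0.34, array([204.2, 268.1]))]
latch_grip [(0.65, array([189.8, 276. ]))]
bottle [(0.69, array([241.8, 244.4]))]
beaker [(0.74, array([180.6, 248.4]))]
tube_rack [(0.61, array([223.2, 410.1]))]
```

View pics/s11.png

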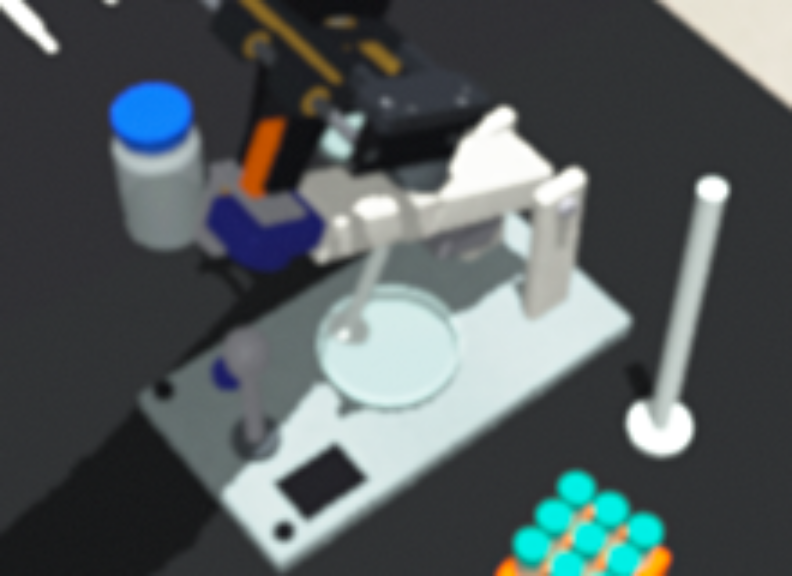

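```bash
python3 - <<'E'
from bench import r
from h import *
s=r.camera_info("side");H=np.array([.680,.066,.130]);Rm=(R.from_euler("z",1.5,degrees=True)*R.from_euler("y",.42)).as_matrix()
for n,z in(("top",.015),("mid",-.023),("foot",-.109)):
    p=H+Rm@np.array([-.110,0,z]);print(n,np.round(p,4),np.round(proj(s,p)[0],1))
print("seen foot",150+333/3.6,200+346/3.6)
E
```

```text
top [0.5857 0.0635 0.1885] [198.2 314.3]
mid [0.5702 0.0631 0.1539] [211.9 308.6]
foot [0.5352 0.0622 0.0753] [241.  296.6]
seen foot 242.5 296.1111111111111
```

The foot shows at (242.5, 296) against a predicted (241, 296.6), so the shaft is clamped in place. I'm handing in.

```bash
python3 -c "
from bench import r
print(r.close_job())"
```

```text
the job is handed in; nothing more can be done
None
```

I tightened the chuck, pulled the latch clear by its tab and lifted the head by that tab. I then handed the job in at about 14 s while still gripping it. No verdict was reported.

**Chuck:** I turned the sleeve about 71° (1.24 rad) clockwise. The torque rose to about 1.07 N m, and the orange mark on the sleeve turned about 73°, so it did not slip in the fingers.

**Latch and lift:** I pulled the tab 11 mm sideways, with about 8 N from the spring. I then lifted along the hinge arc to about 0.42 rad, which puts the latch end roughly 9 cm up. The grip is set at 50 N and the arm was at rest.

**Last checks:**
- **Shaft foot:** it showed at (242.5, 296) in the side picture, against (241, 297) predicted for a clamped shaft. That is about 2 pixels apart.
- **Shaft middle:** the network put it at (216, 310) against (212, 309) predicted, about 4 pixels apart. The predicted height of the middle is about 154 mm.
- **Bystanders:** the network's marks for the bottle, beaker and tube rack stayed within about 4 pixels (roughly 1 cm) of the start. That is about the networks' own scatter.

No check failed. Two things are estimated, not measured: the head angle comes from the tool's pose, and the sleeve's start angle (0 to 0.25 rad) is unknown.

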